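# Eject a chair foot and trap it on the chute

### The arm

A 7-joint arm with a two-finger parallel gripper is mounted at the origin on the work surface. World frame = base frame: x ahead of the robot, y to its left, z up, the work surface at z = 0. Lengths are in m, angles in rad, forces in N, time in s.
With the tool pointing down it reaches from about 0.425 to 0.925 m from the base axis. Payload 6.8 kg.
Tool frame: the origin (TCP) lies on the centre line of the jaws, within the pads' length; the fingertips stand 14 mm ahead of it and the grasp point (between the pads) lies 5 mm behind it (bot.finger_overhang is the distance from the TCP to the fingertips, in m); z points along the fingers, y is the line along which they close (so a half turn about z gives the same grasp; the last joint's range is limited). The gripper opens to 85 mm and grips with 20 to 120 N. Pads are 22 mm wide; open, the fingers measure 114 mm over their backs; the gripper's body (76 mm by 85 mm) begins 54 mm behind the grasp point. The pads swing forward as they close: fully open they stand 13 mm farther back than shut.
Start: joints at [-1.402, 0.477, 0.022, 1.555, -0.011, 1.109, -0.083], TCP at [0.184, 0.649, 0.224] pointing down, gripper open.
Joint ranges: [-2.96, 2.96], [-0.34, 2.1], [-1.41, 1.46], [0.24, 2.44], [-1.37, 4.51], [0.17, 1.92], [-2.96, 2.96]. Speed limits (rad/s): [2.39, 2.39, 3.14, 3.14, 3.14, 3.14, 3.14].

### API

Orientations are given as a unit quaternion [w, x, y, z].
In Python, from station import bot gives the robot as it stands.
- The arm moves only by the shell command python3 -m inch 'ROWS' [OPENING] [FORCE]. ROWS is JSON, a list of rows, each a list of 4 numbers: the shift along the tool's x, y, z in m, then the turn about the tool's z in degrees. A call has 1 to 12 rows; each row shifts and turns the commanded pose from where the row before left it, along the tool's axes as they then stand; what a row does not reach is not made up. A row lasts 1/10 s, in which the tool goes at most 50 mm and 8.59 degrees, less where a joint would pass 70% of its speed; a pose out of reach is approached as far as the arm can. A call is refused whole if a number of a shift passes 0.05 or a number of a turn 8.59, either way. A call with a gripper value outside its range is refused whole. OPENING is the finger opening in m, from 0 to 0.0854, set as the call begins (- or left out, the last holds). The fingers move at their own pace and stop on an object; FORCE is the grip in N (left out, the last holds). Time passes only in rows, so rows that do not move let the fingers close. It gives the time, the measured TCP pose, the force, the opening and the grip force at its end, in the units of the state.
- bot.get_obs(): the state, without advancing time (a new reading comes with each control period).
- bot.read_camera(name): name is "side" or "top"; returns a dict with "color" (480x640x3 uint8, red, green, blue), "mtx" (3x3 intrinsics, pixels), "world_from_camera" (4x4, takes a point from camera to world coordinates). Camera axes: x right, y up, looking along -z (the intrinsics and any distortion apply to the point x, -y, -z); pixel columns grow to the right and rows downward; lengths in m; the calibration is good to about 2 mm. A picture is of the moment at which its call begins. There is no depth.
- bot.hand_in(): hands the job in; it is judged then, once.
The state is a dict: "t": time; "q": joint angles; "joint_vel": joint speeds; "joint_torque": joint torques, N m; "eef_pos": TCP position; "tool_rot": TCP orientation; "contact_force": force on the tool from outside, world axes, zero at the start; "torque": the same for the moment, N m; "gripper_width": opening from 0.0 (shut) to 1.0 (fully open); "grasp_force": force on a finger pad.
Only numpy, scipy, OpenCV 4.12 (cv2) and the standard library are available. Lean on these libraries where they do the work, as an engineer would, in place of code of your own. Each camera call takes 0.05 s, during which the arm holds its last target. There are 200 camera calls.

### The job

Press the dispenser's spring plunger fully down with one finger so that the chair foot pops out of its nest onto the sloping chute, and with the other finger stop the foot on the chute before it slides off the end. Do not grasp or lift the foot, and leave the other things on the table where they are. Finish while holding just that: one finger keeping the plunger fully down, the foot upright and at rest on the chute against the other finger.

Things in the scene. Friction and masses are not known exactly. Their poses are not given: they have to be found in the camera images.
- dispenser: fixed grey metal chair-foot dispenser, 235 x 130 mm. Origin on the table under the middle of the chute; x points down the chute (the way the foot slides), y from the chute to the plunger, z up. The nest (level floor 47 mm above the table) lies behind a crest at x = -85 mm; a narrow bridge crosses it at x = -103 mm, its top 89 mm above the table
- plunger (a joint): how far the spring plunger is pressed, m: 0 = up, 0.012 = fully down. Needs 1.5 N to start and 5 N fully down; springs back when released. It drives a pusher that shoves the foot forward 2.5 times as far; when about two thirds down, the foot tips over the crest and slides down the chute
- plunger_top (a point): centre of the upper face of the plunger's flat round steel head, 30 mm diameter; pressed straight down. It stands beside the chute at x = 0, y = +58 mm of the dispenser, 48 mm above the table when up, 36 mm when fully down. A second fingertip at that height over the chute is above its walls and stands in the foot's way
- chute_mid (a point): point on the chute floor at the dispenser's x = 0, y = 0, 24 mm above the table. The chute falls at 15 degrees (2.7 mm per 10 mm of x) from the crest; inside width 43 mm, side walls 5 mm high. It is slick: a foot on it slides off the end within about half a second unless something blocks it
- chute_end (a point): point on the chute floor at its open lower end, x = +78 mm of the dispenser, 3 mm above the table
- foot: the black moulded chair foot to be ejected: upright cylinder, 38 mm diameter, 28 mm high, about 0.15 kg; origin at the centre of its underside. At first it stands in the nest at x = -103 mm of the dispenser
- spare_foot_a: spare black chair foot like the one in the dispenser (38 mm diameter, 28 mm high), standing on the table; a bystander, to be left where it is
- spare_foot_b: second spare black chair foot (38 mm diameter, 28 mm high), standing on the table; a bystander, to be left where it is
- tape_roll: cardboard-brown tape roll lying flat, 90 mm diameter, 24 mm high; a bystander, to be left where it is
- screwdriver: screwdriver lying on the table, about 200 mm long; a bystander, to be left where it is
- brush: flat brush lying on the table, about 200 mm long; a bystander, to be left where it is
- jar: closed glass jar, 60 mm diameter, 75 mm high; a bystander, to be left where it is
- trophy: small brass trophy cup, 52 mm diameter, 95 mm high; a bystander, to be left where it is
Things that resemble listed ones, but are neither listed nor needed, are in the scene too. Leave any orange look-alike of the foot alone.

How it is judged:
On the way, in this order (a step that is already met when the one before it is completed fails the run):
1. the plunger is pressed while the foot is still in its nest (value of joint plunger above 0.002 m and x of foot in the frame of dispenser below -0.085 m).
2. the foot is on the chute, stopped by a finger, with the plunger held down (x of foot in the frame of dispenser between -0.08 and 0.05 m and y of foot in the frame of dispenser between -0.015 and 0.015 m and z of foot in the frame of dispenser below 0.05 m and angle between foot's own z axis and vertical below 0.5 rad and contact force between the fingers and foot above 0.03 N and value of joint plunger above 0.009 m and contact force between the fingers and dispenser above 1 N and linear speed of foot below 0.02 m/s), for 0.3 s.
At the end, for the whole second after the job is handed in: plunger held at least 9 of 12 mm down by a finger (over 1 N), the foot past the crest and on the chute (its centre between x = -80 and +50 mm of the dispenser, within 15 mm of the chute's middle), leaning less than 0.5 rad, slower than 20 mm/s and resting against a finger (all of step 2); the arm keeps its last pose, push and grip.
It fails at once if the foot is lifted off the nest or chute (z of foot in the frame of dispenser above 0.062 m or (x of foot in the frame of dispenser above -0.03 m and z of foot in the frame of dispenser above 0.052 m)).
It fails at once if the foot leaves the chute (x of foot in the frame of dispenser above 0.078 m or y of foot in the frame of dispenser above 0.03 m or y of foot in the frame of dispenser below -0.03 m).
It fails at once if a bystander is moved more than 20 mm (distance of any of spare_foot_a, spare_foot_b, tape_roll, screwdriver, brush, jar, trophy from where it was at the start of the episode above 0.02 m).
It also fails if it takes over 27 s, if anything falls off the work surface, if the arm or the gripper's body presses on something with over 40 N, if the wrist force passes 120 N, or if a joint passes its speed limit or range.

## Working session

There is one attempt and no reset: what is moved stays moved. The work goes in short steps, Python scripts to look and compute and a shell command to move; the robot and the scene stay as the last step left them, time stands still between calls to the robot, and variables do not carry over. Pictures are saved under pics/ and viewed, at most 10 in all, crops included, and the job is handed in when it is done.

```bash
mkdir -p pics; python3 - <<'E'
from station import bot
import cv2,numpy as np
for n in("top","side"):
    c=bot.read_camera(n); cv2.imwrite(f"pics/{n}0.png",c["color"][:,:,::-1]); np.savez(f"{n}0.npz",**{k:c[k] for k in c})
    print(n,c.keys(),c["mtx"].tolist(),np.round(c["world_from_camera"],3).tolist())
o=bot.get_obs();print(o["t"],o["eef_pos"],o["tool_rot"],o["gripper_width"],bot.finger_overhang)
E
```

```text
top dict_keys(['color', 'mtx', 'world_from_camera']) [[558.862439475176, 0.0, 335.3983839684229], [0.0, 558.862439475176, 245.54963753541867], [0.0, 0.0, 1.0]] [[0.027, 0.98, -0.197, 0.425], [-1.0, 0.029, 0.008, -0.01], [0.013, 0.197, 0.98, 0.915], [0.0, 0.0, 0.0, 1.0]]
side dict_keys(['color', 'mtx', 'world_from_camera']) [[453.355400518325, 0.0, 313.02797460899774], [0.0, 453.355400518325, 238.106500889673], [0.0, 0.0, 1.0]] [[0.951, 0.162, -0.262, 0.394], [-0.307, 0.549, -0.777, -0.6], [0.018, 0.82, 0.572, 0.497], [0.0, 0.0, 0.0, 1.0]]
0.1 [0.18431982 0.64878248 0.22302246] [-4.64739938e-05  1.37955943e-01  9.90438015e-01 -8.33233409e-04] 1.0014478877952595 0.014
```

View pics/top0.png

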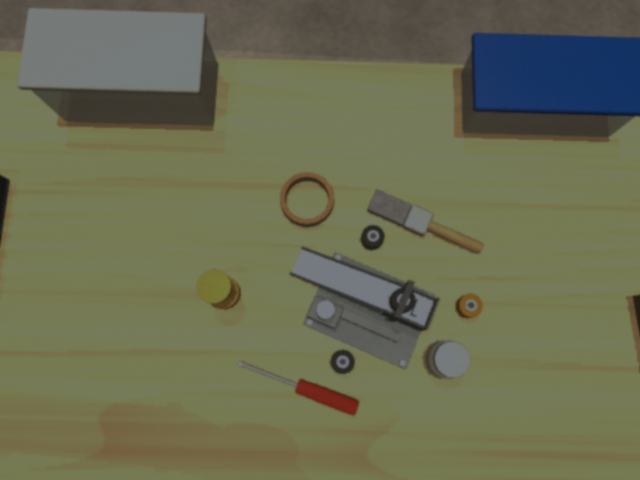

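View pics/side0.png

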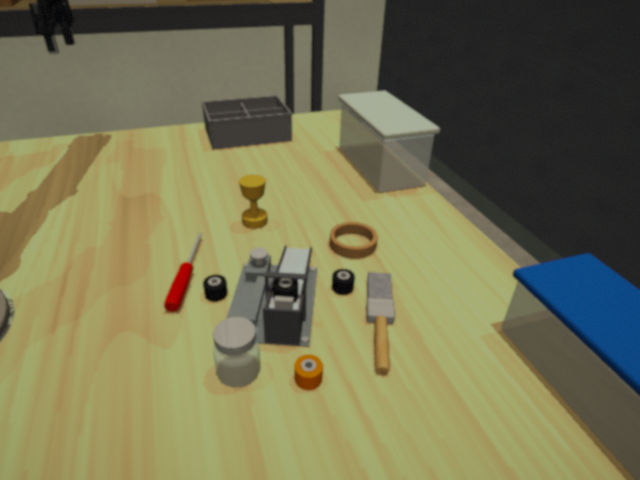

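The top view shows the dispenser chute running from the nested foot (403,298) to the open end (~297,262), with the plunger at (326,310). There are four foot-like objects. The black feet at (372,237) and (343,362) stand on the table, so they are the spares. The one at (470,306) is the orange look-alike. The one at (403,298) sits in the nest under the bridge, so it is the foot. I'll confirm this in one enlarged crop.

```bash
python3 - <<'E'
import cv2,numpy as np
a=cv2.imread("pics/top0.png")[235:375,280:450]; b=cv2.imread("pics/side0.png")[230:360,210:340]
a=cv2.resize(a,None,fx=3,fy=3,interpolation=cv2.INTER_CUBIC);b=cv2.resize(b,None,fx=2.2,fy=2.2,interpolation=cv2.INTER_CUBIC)
o=np.zeros((420,510+286,3),np.uint8);o[:420,:510]=a;o[:286,510:]=b
cv2.imwrite("pics/crop.png",cv2.convertScaleAbs(o,alpha=1.6))
E
```

```text
(no output)
```

View pics/crop.png

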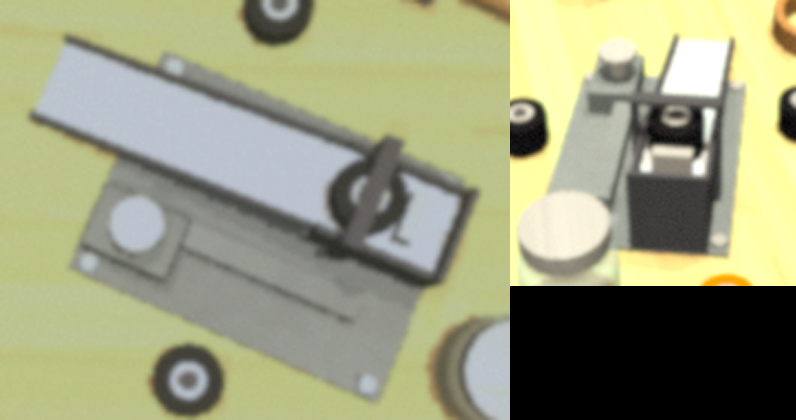

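The crop confirms it: the foot stands in the nest under the bridge at top (402,300), and the plunger head is at top (325.7,309.7). Both spare feet stand on the table. Next I fit the dispenser pose.

```bash
cat > h.py <<'E'
import numpy as np
from scipy.optimize import least_squares
def proj(c,P):
    T=np.linalg.inv(c["world_from_camera"]);p=T[:3,:3]@P+T[:3,3];q=c["mtx"]@np.array([p[0],-p[1],-p[2]]);return q[:2]/q[2]
def ray(c,uv,z):
    W=c["world_from_camera"];d=np.linalg.inv(c["mtx"])@[*uv,1];d=W[:3,:3]@[d[0],-d[1],-d[2]];o=W[:3,3];return o+d*(z-o[2])/d[2]
def D(p,l):
    c,s=np.cos(p[2]),np.sin(p[2]);return np.array([p[0]+c*l[0]-s*l[1],p[1]+s*l[0]+c*l[1],l[2]])
E
python3 - <<'E'
from h import *
t=np.load("top0.npz");s=np.load("side0.npz")
obs=[(t,(325.7,309.7),(0,.058,.048)),(t,(402.3,300),(-.103,0,.075)),(t,(296.8,261.2),(.078,0,.006)),(s,(259.1,251.8),(0,.058,.048)),(s,(285.5,282.3),(-.103,0,.075))]
for c,uv,l in obs: print(ray(c,uv,l[2]).round(4))
r=least_squares(lambda p:np.concatenate([proj(c,D(p,l))-uv for c,uv,l in obs]),[.4,0,1.5])
p=r.x;print(p,np.degrees(p[2]),r.fun.round(1));np.save("pose.npy",p)
for l in [(0,.058,.048),(-.103,0,.075),(.078,0,.003),(0,0,.024)]:print(D(p,l).round(4))
for n,uv,z in[("spare",(372,237),.028),("spare2",(343,362),.028),("jar",(452,359),.075),("tape",(307,200),.024),("trophy",(214,287),.095),("brush",(400,208),.01),("scr",(300,385),.02)]:
    w=ray(t,uv,z);print(n,w.round(3))
from scipy.spatial.transform import Rotation as R
q=[-4.647e-5,.137956,.990438,-.000833];print(R.from_quat([q[1],q[2],q[3],q[0]]).as_matrix().round(3))
E
```

```text
[ 0.498  -0.0045  0.048 ]
[ 0.5135 -0.1195  0.075 ]
[0.5798 0.0458 0.006 ]
[ 0.5016 -0.0022  0.048 ]
[ 0.5155 -0.1202  0.075 ]
[ 0.55267617 -0.02525956  1.19130959] 68.2570117254975 [-0.5 -0.5  0.9 -0.6 -0.8 -1.1 -1.5  0.8 -0.5  0.5]
[ 0.4988 -0.0038  0.048 ]
[ 0.5145 -0.1209  0.075 ]
[0.5816 0.0472 0.003 ]
[ 0.5527 -0.0253  0.024 ]
spare [ 0.62  -0.076  0.028]
spare2 [ 0.419 -0.034  0.028]
jar [ 0.428 -0.193  0.075]
tape [0.68  0.032 0.024]
trophy [0.523 0.16  0.095]
brush [ 0.675 -0.124  0.01 ]
scr [0.383 0.032 0.02 ]
[[-0.962  0.273 -0.   ]
 [ 0.273  0.962 -0.002]
 [-0.    -0.002 -1.   ]]
```

The residuals are about 1 px, and the pose is (0.553, -0.025) with a yaw of 68.3°. Plan: tool x along dispenser x, tool y = -dispenser y, opening about 46 mm. That puts one finger over the plunger (y=58) and the other over the chute (y≈0). The tool has to turn +95.9°.

```bash
python3 -m inch '[[0,0,0,8.5],[0,0,0,8.5],[0,0,0,8.5],[0,0,0,8.5],[0,0,0,8.5],[0,0,0,8.5],[0,0,0,8.5],[0,0,0,8.5],[0,0,0,8.5],[0,0,0,8.5],[0,0,0,8.5],[0,0,0,2.4]]' 0.046
cat > go.py <<'E'
from h import *
from station import bot
from scipy.spatial.transform import Rotation as R
import sys
p=np.load("pose.npy");o=bot.get_obs();q=np.array(o["tool_rot"]);M=R.from_quat(q[[1,2,3,0]]).as_matrix()
tgt=D(p,(.003,.029,float(sys.argv[1])))
print("t",o["t"],"pos",o["eef_pos"].round(4),"tool shift",(M.T@(tgt-o["eef_pos"])).round(4),"yaw x deg",np.degrees(np.arctan2(M[1,0],M[0,0])).round(2),"tilt",M[:,2].round(3),"w",o["gripper_width"]*.0854,"F",np.round(o["contact_force"],2))
E
python3 go.py 0.1
```

```text
t: 1.3
eef_pos: [0.1842, 0.649, 0.2233]
tool_rot: [0.0, 0.829, 0.559, -0.0]
contact_force: [0.3, -0.3, -1.0]
gripper_width: 0.538
grasp_force: 0.0
t 1.3 pos [0.1842 0.649  0.2233] tool shift [-0.4839  0.5654  0.124 ] yaw x deg 67.98 tilt [-0.    -0.001 -1.   ] w 0.045942271997745136 F [ 0.31 -0.26 -1.02]
```

```bash
python3 -m inch '[[-0.03,0.035,0,0],[-0.03,0.035,0,0],[-0.03,0.035,0,0],[-0.03,0.035,0,0],[-0.03,0.035,0,0],[-0.03,0.035,0,0],[-0.03,0.035,0,0],[-0.03,0.035,0,0],[-0.03,0.035,0,0],[-0.03,0.035,0,0],[-0.03,0.035,0,0],[-0.03,0.035,0,0]]' >/dev/null; python3 go.py 0.1
```

```text
t 2.5 pos [0.4413 0.1575 0.2239] tool shift [-0.1256  0.1421  0.1238] yaw x deg 68.26 tilt [-0.     0.001 -1.   ] w 0.046189864616264474 F [0.53 1.31 0.08]
```

```bash
python3 -m inch '[[-0.03,0.034,0,0],[-0.03,0.034,0,0],[-0.03,0.034,0,0],[-0.032,0.036,0.02,0],[0,0,0.03,0],[0,0,0.03,0],[0,0,0.03,0],[0,0,0,0],[0,0,0,0]]' >/dev/null; python3 go.py 0.08
python3 - <<'E'
from station import bot
import cv2,numpy as np
ims=[]
for n,(a,b,c,d) in(("top",(220,380,270,460)),("side",(150,360,180,370))):
    k=bot.read_camera(n);np.savez(n+"1.npz",**k);ims.append(cv2.resize(k["color"][a:b,c:d,::-1],(400,(b-a)*400//(d-c)),interpolation=cv2.INTER_CUBIC))
h=max(i.shape[0] for i in ims);o=np.zeros((h,800,3),np.uint8)
for j,i in enumerate(ims):o[:i.shape[0],j*400:j*400+400]=i
cv2.imwrite("pics/c2.png",cv2.convertScaleAbs(o,alpha=1.6))
E
```

```text
t 3.4 pos [ 0.5229 -0.0037  0.1149] tool shift [-0.006   0.0067  0.0349] yaw x deg 68.22 tilt [-0.001 -0.001 -1.   ] w 0.045970780478705474 F [-0.27  0.25  1.19]
```

View pics/c2.png

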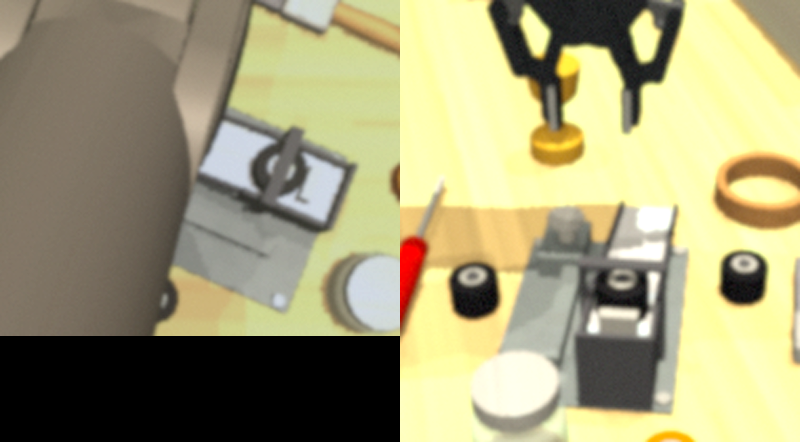

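The side view shows the fingertips at about side (252.7,210.3) and (288.3,211.8), above the dispenser and correctly aligned. I'll check where they sit in the dispenser frame.

```bash
python3 - <<'E'
from h import *
p=np.load("pose.npy");s=np.load("side1.npz");c,n=np.cos(p[2]),np.sin(p[2])
for uv in[(252.7,210.3),(288.3,211.8)]:
  for z in(.1,.105):
    w=ray(s,uv,z);d=w[:2]-p[:2];print(z,w.round(4),"disp",round(d[0]*c+d[1]*n,4),round(-d[0]*n+d[1]*c,4))
w=np.array([.5229,-.0037]);d=w-p[:2];print(d[0]*c+d[1]*n,-d[0]*n+d[1]*c)
E
```

```text
0.1 [0.5038 0.0454 0.1   ] disp 0.0475 0.0716
0.105 [0.5024 0.0373 0.105 ] disp 0.0395 0.0699
0.1 [0.5596 0.0242 0.1   ] disp 0.0485 0.0119
0.105 [0.5575 0.0164 0.105 ] disp 0.0404 0.0109
0.008995304886144683 0.03564434128691481
```

```bash
python3 -m inch '[[-0.006,0.006,0,0],[0,0,0.02,0],[0,0,0,0],[0,0,0,0]]' >/dev/null; python3 go.py 0.08
python3 - <<'E'
from h import *
from station import bot
import cv2
from scipy.spatial.transform import Rotation as R
k=bot.read_camera("side");o=bot.get_obs();q=np.array(o["tool_rot"]);M=R.from_quat(q[[1,2,3,0]]).as_matrix()
im=k["color"][150:350,200:360,::-1]; im=cv2.convertScaleAbs(cv2.resize(im,None,fx=3,fy=3,interpolation=cv2.INTER_CUBIC),alpha=1.6)
for y in(-.0375,-.023,.023,.0375):
  for x in(-.011,.011):
    for z,col in((.014,(0,0,255)),(.0,(255,0,0))):
      u=(proj(k,o["eef_pos"]+M@[x,y,z])-[200,150])*3;cv2.circle(im,(int(u[0]),int(u[1])),3,col,-1)
cv2.imwrite("pics/c3.png",im)
E
```

```text
t 3.9 pos [ 0.5267 -0.0115  0.0954] tool shift [-0.0002  0.0002  0.0154] yaw x deg 68.23 tilt [ 0.  0. -1.] w 0.046115508820402704 F [-0.49  0.25  0.11]
```

View pics/c3.png

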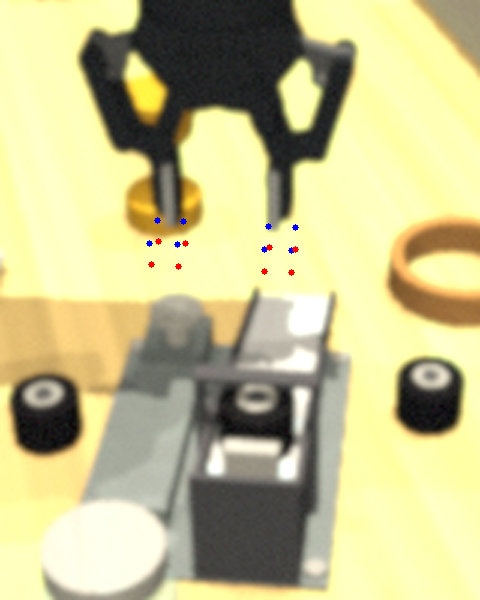

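The fingertips are laterally right, but they look somewhat higher than nominal. I'll go down slowly and feel for the contact.

```bash
python3 -m inch '[[0,0,0.015,0],[0,0,0.012,0],[0,0,0,0],[0,0,0,0],[0,0,0,0]]' ;for i in 1 2 3; do :; done; python3 go.py 0.06
python3 -m inch '[[0,0,0.004,0],[0,0,0,0],[0,0,0,0]]'; python3 go.py 0.06
python3 - <<'E'
from h import *
from station import bot
import cv2
k=bot.read_camera("side")
im=k["color"][150:330,200:360,::-1]; cv2.imwrite("pics/c4.png",cv2.convertScaleAbs(cv2.resize(im,None,fx=3.3,fy=3.3,interpolation=cv2.INTER_CUBIC),alpha=1.7))
E
```

```text
t: 4.45
eef_pos: [0.5266, -0.0114, 0.0678]
tool_rot: [0.0, 0.828, 0.561, 0.0]
contact_force: [-0.6, 0.3, -0.5]
gripper_width: 0.54
grasp_force: 0.0
t 4.45 pos [ 0.5266 -0.0114  0.0678] tool shift [-0.0002  0.0004  0.0078] yaw x deg 68.23 tilt [ 0. -0. -1.] w 0.04612248402746584 F [-0.65  0.31 -0.53]
t: 4.75
eef_pos: [0.5264, -0.0112, 0.0637]
tool_rot: [-0.0, 0.828, 0.561, -0.0]
contact_force: [0.3, -0.6, 0.7]
gripper_width: 0.541
grasp_force: 0.0
t 4.75 pos [ 0.5264 -0.0112  0.0637] tool shift [-0.0004  0.0006  0.0037] yaw x deg 68.24 tilt [-0.  0. -1.] w 0.04618350140996003 F [ 0.26 -0.62  0.73]
```

View pics/c4.png

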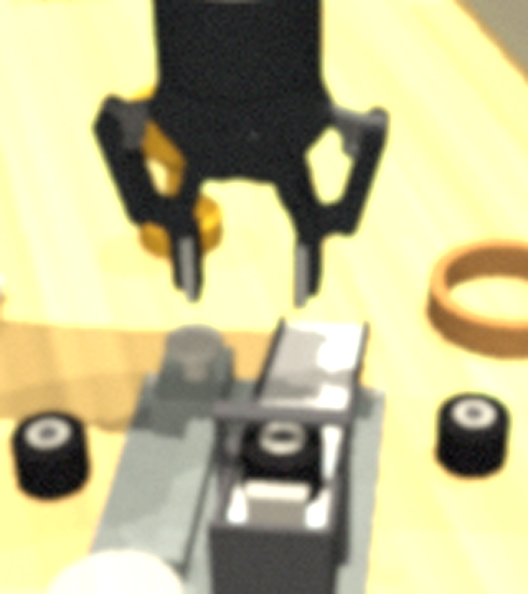

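The tips (full-frame (258,241) and (292,242)) are still about 2 cm above the plunger in the image, and there is no force yet. I'll keep going down.

```bash
python3 -m inch '[[0,0,0.004,0],[0,0,0,0],[0,0,0,0]]' |egrep 'eef|contact'; python3 -m inch '[[0,0,0.003,0],[0,0,0,0],[0,0,0,0]]' |egrep 'eef|contact'; python3 -m inch '[[0,0,0.002,0],[0,0,0,0],[0,0,0,0]]' |egrep 'eef|contact'
```

```text
eef_pos: [0.5263, -0.0112, 0.0596]
contact_force: [-0.4, 0.1, 0.2]
eef_pos: [0.5264, -0.0112, 0.0566]
contact_force: [0.5, -0.4, -0.4]
eef_pos: [0.5264, -0.0112, 0.0547]
contact_force: [-0.5, 0.7, 0.3]
```

```bash
for i in 1; do :; done; python3 -m inch '[[0,0,0.002,0],[0,0,0,0],[0,0,0,0]]' |egrep 'eef|contact'; python3 -m inch '[[0,0,0.002,0],[0,0,0,0],[0,0,0,0]]' |egrep 'eef|contact'; python3 -m inch '[[0,0,0.002,0],[0,0,0,0],[0,0,0,0]]' |egrep 'eef|contact'
python3 - <<'E'
from h import *
from station import bot
import cv2
k=bot.read_camera("side")
im=k["color"][190:310,220:340,::-1]; cv2.imwrite("pics/c5.png",cv2.convertScaleAbs(cv2.resize(im,None,fx=4.5,fy=4.5,interpolation=cv2.INTER_CUBIC),alpha=1.7))
E
```

```text
eef_pos: [0.5264, -0.0112, 0.0526]
contact_force: [0.1, -0.0, -0.1]
eef_pos: [0.5264, -0.0113, 0.0506]
contact_force: [-0.3, -0.1, 0.4]
eef_pos: [0.5264, -0.0112, 0.0486]
contact_force: [-0.4, 0.1, -0.5]
```

View pics/c5.png

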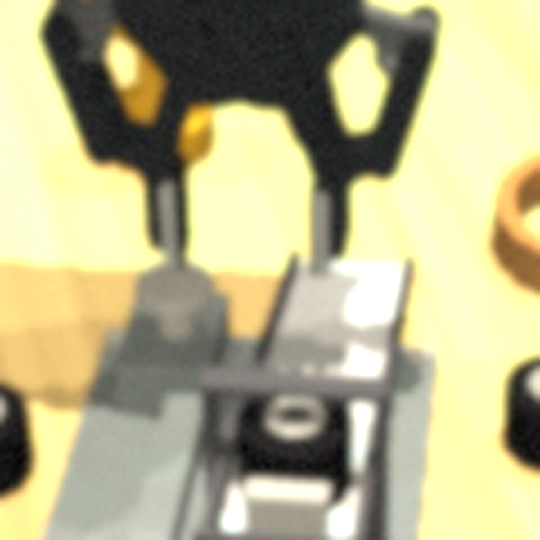

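The left finger is right over the plunger, but its tip is still above it. The columns match and there is no force. Continuing.

```bash
python3 -m inch '[[0,0,0.003,0],[0,0,0,0],[0,0,0,0]]' |egrep 'eef|contact'; python3 -m inch '[[0,0,0.003,0],[0,0,0,0],[0,0,0,0]]' |egrep 'eef|contact'; python3 -m inch '[[0,0,0.002,0],[0,0,0,0],[0,0,0,0]]' |egrep 'eef|contact'; python3 -m inch '[[0,0,0.002,0],[0,0,0,0],[0,0,0,0]]' |egrep 't:|eef|contact'
```

```text
eef_pos: [0.5264, -0.0112, 0.0456]
contact_force: [-0.7, 0.3, 0.7]
eef_pos: [0.5264, -0.0112, 0.0426]
contact_force: [0.3, -0.2, 0.7]
eef_pos: [0.5264, -0.0112, 0.0407]
contact_force: [0.3, 1.2, -0.9]
t: 7.85
eef_pos: [0.5264, -0.0112, 0.0386]
tool_rot: [-0.0, 0.828, 0.561, -0.0]
contact_force: [-0.4, -0.1, 1.0]
```

```bash
python3 -m inch '[[0,0,0.002,0],[0,0,0,0],[0,0,0,0]]' |egrep 'eef|contact'; python3 -m inch '[[0,0,0.002,0],[0,0,0,0],[0,0,0,0]]' |egrep 't:|eef_p|contact'
python3 - <<'E'
from station import bot
import cv2
k=bot.read_camera("side")
im=k["color"][190:310,220:340,::-1]; cv2.imwrite("pics/c6.png",cv2.convertScaleAbs(cv2.resize(im,None,fx=5,fy=5,interpolation=cv2.INTER_CUBIC),alpha=1.7))
E
```

```text
eef_pos: [0.5266, -0.0113, 0.0367]
contact_force: [0.7, 0.2, 1.4]
t: 8.45
eef_pos: [0.5266, -0.0112, 0.0347]
tool_rot: [0.0, 0.828, 0.561, 0.0]
contact_force: [0.2, 0.7, 2.0]
```

View pics/c6.png

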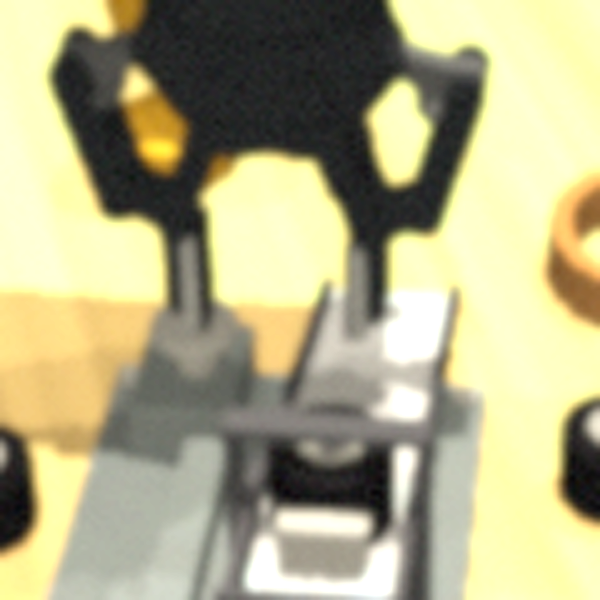

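The left finger has met the plunger head (side crop ~(190,330)): the force is 2 N and the foot has edged forward. The right finger stands over the chute at ~(360,330), between the walls. Pressing on.

```bash
python3 -m inch '[[0,0,0.002,0],[0,0,0.002,0],[0,0,0.002,0],[0,0,0.002,0],[0,0,0.001,0],[0,0,0,0],[0,0,0,0]]' |egrep 't:|eef_p|contact|grasp'; python3 -m inch '[[0,0,0.001,0],[0,0,0,0],[0,0,0,0]]' |egrep 'eef_p|contact|grasp';python3 -m inch '[[0,0,0.001,0],[0,0,0,0],[0,0,0,0]]' |egrep 't:|eef_p|contact|grasp'
```

```text
t: 9.2
eef_pos: [0.5266, -0.0112, 0.0262]
tool_rot: [-0.0, 0.828, 0.561, 0.0]
contact_force: [-0.6, 0.1, 11.1]
grasp_force: 5.7
eef_pos: [0.5267, -0.0112, 0.0259]
contact_force: [-4.2, 0.2, 20.6]
grasp_force: 10.8
t: 9.8
eef_pos: [0.5267, -0.0112, 0.0257]
tool_rot: [-0.001, 0.828, 0.561, 0.001]
contact_force: [-6.5, 0.7, 31.8]
grasp_force: 15.9
```

The plunger is on its stop. I'll ease off 1 mm and look.

```bash
python3 -m inch '[[0,0,-0.001,0],[0,0,0,0],[0,0,0,0],[0,0,0,0],[0,0,0,0]]' |egrep 't:|eef_p|contact|grasp'
python3 - <<'E'
from station import bot
import cv2,numpy as np
k=bot.read_camera("side");k2=bot.read_camera("top")
f=lambda im,s:cv2.resize(im[:,:,::-1],None,fx=s,fy=s,interpolation=cv2.INTER_CUBIC)
a=f(k["color"][200:310,230:330],4.5);b=f(k2["color"][240:350,340:410],4.5)
cv2.imwrite("pics/c7.png",cv2.convertScaleAbs(np.hstack([a,b]),alpha=1.7))
E
```

```text
t: 10.3
eef_pos: [0.5267, -0.0112, 0.0259]
tool_rot: [-0.001, 0.828, 0.561, 0.0]
contact_force: [-4.2, 1.0, 21.1]
grasp_force: 10.6
```

View pics/c7.png

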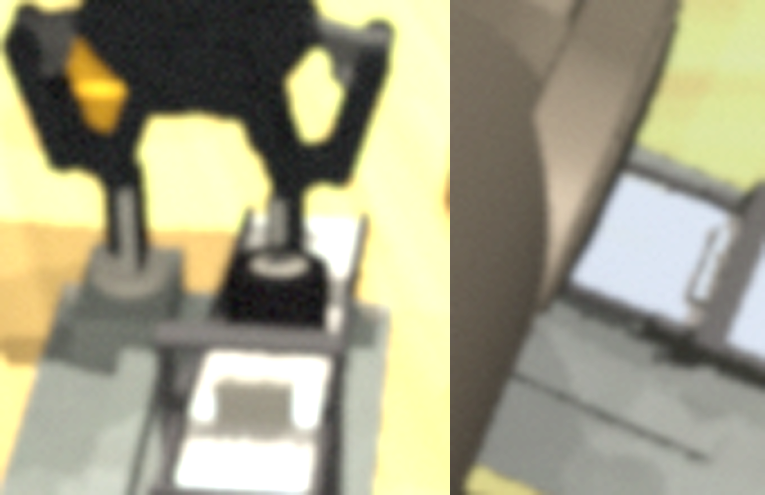

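The foot stands upright on the chute at side crop (280,285), against the right finger. The left finger holds the plunger fully down at 21 N. I'll check the foot's position, then hand in.

```bash
python3 -m inch '[[0,0,0,0],[0,0,0,0],[0,0,0,0],[0,0,0,0],[0,0,0,0]]' |egrep 't:|contact'; python3 - <<'E'
from h import *
from station import bot
p=np.load("pose.npy");k=bot.read_camera("side");c,n=np.cos(p[2]),np.sin(p[2])
w=ray(k,(292.5,259.3),.058);d=w[:2]-p[:2];x,y=d[0]*c+d[1]*n,-d[0]*n+d[1]*c;print(x,y)
if -.07<x<.03 and abs(y)<.013: print(bot.hand_in())
E
```

```text
t: 10.9
tool_rot: [-0.001, 0.828, 0.561, 0.0]
contact_force: [-4.8, 0.8, 20.8]
-0.02562232843812504 -0.002541133127868512
the job is handed in; nothing more can be done
None
```

I pressed the plunger to its stop with one finger (holding at about 21 N) and stopped the foot upright on the chute against the other, at x ≈ -26 mm, y ≈ -3 mm; I handed the job in at about 11 s and saw no verdict.

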